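# Put the upper tier back on the jewellery stand and hold it up

### The job

Put the upper tier back on the two-tier jewellery stand: slide the taller of the two loose brass sleeves down the stand's post until it sits on the big tray, then the small square tray, hub upwards, until it sits on the sleeve, squared up with the big tray. Then grip the stand by the top of its post, lift it straight up without tilting it, and hold it level and still about 12 cm above the bench so that a clean cloth can be laid under it: the job finishes while you are still holding it there. The two bangles stay in the big tray all along, and the other things on the bench are left where they are.

Things in the scene. Friction and masses are not known exactly. Their poses are not given: they have to be found in the camera images.
- stand: The stand, loose on the bench: a square dark wooden tray, 190 x 190 mm, with an upright steel post in its middle; about 0.4 kg. Origin: centre of the tray's underside; z up, x and y along its sides. Floor 8 mm thick; rim 6 mm wide, 18 mm high over all. Post 16 mm in diameter, top at z = 108 mm, the last 6 mm tapering to 10 mm. Two bangles lie on the tray's floor.
- post_tip (a point): The centre of the top end of the stand's post, 108 mm above the underside of the big tray.
- sleeve: The taller of two brass tubes standing on the bench: 50 mm tall, 30 mm outer and 19 mm inner diameter, 0.1 kg. Origin: centre of its lower end; z along its axis; ends alike. Home on the stand it stands on the tray's floor (z 8 to 58 mm above the tray's underside) and 50 mm of post stick out above it.
- tier: Small square dark wooden tray, 130 x 130 mm, 0.14 kg, hub up. Origin: centre of its underside; z up, x, y along its sides. Floor 6 mm; rim 5 mm wide, 15 mm high. Central square pale hub, 34 x 34 mm, sides parallel to the tray's, top at z = 20 mm, with a 19 mm bore right through. Home: underside 58 mm above the big tray's underside, hub top 78 mm, 30 mm of post left above it to grip.
- spare_sleeve: A shorter brass tube, 30 mm tall, otherwise like the other; not needed. Origin: centre of its lower end, z along its axis. It stands near the taller one; which of the two is nearer to the robot varies.
- bangle_a: A steel bangle lying flat on the floor of the big tray, 68 mm outer and 56 mm inner diameter, 9 mm high. Origin: centre of its underside.
- bangle_b: Another such bangle, on the other side of the post on of the big tray's floor.
- bench_block: A steel bench block, 78 x 78 x 24 mm with its rubber pad, on the bench; not needed. Origin: centre of its underside.
- hammer: A small chasing hammer, 235 mm long, lying on the bench beyond the stand; not needed. Origin near the middle of its length, at bench level; x runs along the handle towards the head.
- tool_cup: A white cup with punches and gravers in it, 64 mm wide and 115 mm tall over all, on the bench; not needed. Origin: centre of its underside, z up.
- gift_box: A small closed card box, 64 x 64 x 31 mm, on the bench beyond the sleeves; not needed. Origin: centre of its underside.
- stamp_block: A wooden block full of steel letter punches, 60 x 130 mm and 90 mm tall, fixed to the bench at the far right; not needed. Origin: centre of its underside.

How it is judged:
By the outcome, as a careful person would: the job done as asked, in the order asked, and still so for the second after the job is handed in, while the arm keeps its last pose, push and grip.
It also fails if it takes over 72 s, if anything falls off the work surface, if the arm or the gripper's body presses on something with over 40 N, if the wrist force passes 120 N, or if a joint passes its speed limit or range.

### The arm

A 6-joint arm with a two-finger parallel gripper is mounted at the origin on the work surface. World frame = base frame: x ahead of the robot, y to its left, z up, the work surface at z = 0. Lengths are in m, angles in degrees, forces in N, time in s.
With the tool pointing down it reaches from about 0.375 to 0.9 m from the base axis. Payload 3.1 kg.
Tool frame: the origin (TCP) lies between the finger pads, 19 mm behind the fingertips; this is the grasp point; z points along the fingers, y is the line along which they close (so a half turn about z gives the same grasp; the last joint's range is limited). The gripper opens to 87 mm and grips with 3 to 60 N. Pads are 19 mm wide; open, the fingers measure 117 mm over their backs; the gripper's body (75 mm by 190 mm) begins 51 mm behind the grasp point.
Start: joints at [-83.795, 30.224, 82.088, -0, 67.689, -10.227], TCP at [0.177, -0.599, 0.241] pointing down, gripper open.
Joint ranges: [-176.69, 176.69], [-43.24, 126.21], [12.49, 139.97], [-82, 262], [0, 151.66], [-163.58, 163.58]. Speed limits (degrees/s): [159.86, 159.86, 180, 180, 180, 180].

### API

Orientations are given as a 3x3 rotation matrix whose columns are the frame's x, y, z axes.
In Python, from rig import * gives the robot as it stands.
- The arm moves only by the shell command python3 -m jog 'ROWS'. ROWS is text: rows parted by semicolons, each of 7 numbers parted by spaces: the shift along the tool's x, y, z in mm, then the turn, a rotation vector about the tool's x, y, z in rad, then the finger opening in mm, from 0 to 87. In form: tx ty tz ax ay az fingers; .... A call has 1 to 12 rows; each row shifts and turns the commanded pose from where the row before left it, along the tool's axes as they then stand; what a row does not reach is not made up. A row lasts 1/8 s, in which the tool goes at most 62.5 mm and 10.7 degrees, less where a joint would pass 70% of its speed; a pose out of reach is approached as far as the arm can. A call with a gripper value outside its range is refused whole. The fingers move at their own pace and stop on an object; the grip force is fixed at half the most. Time passes only in rows, so rows that do not move let the fingers close. It gives the time, the measured TCP pose, the force, the opening and the grip force at its end, in the units of the state.
- read_state(): the state, without advancing time (a new reading comes with each control period).
- capture(name): name is "scene" or "top" or "wrist"; returns a dict with "color" (384x512x3 uint8, red, green, blue), "camera_matrix" (3x3 intrinsics, pixels), "distortion" ([k1, k2, p1, p2, k3] as OpenCV has them; the pictures are not rectified), "R" (3x3) and "t" (3): a world point X has camera coordinates R X + t. Camera axes: x right, y down, z forward; pixel columns grow to the right and rows downward; lengths in m; the calibration is good to about 2 mm. A picture is of the moment at which its call begins. There is no depth.
- hand_in(): hands the job in; it is judged then, once.
Trained networks look in the newest picture that a camera, given by its name, has taken for a name from the list of things; names that differ only in an ending like _2 or _b are one class to them, and where a whole thing is asked for, a point or a joint stands for the part that bears it (a point fixed in the world has none). Each returns a list of dicts, best first, with "conf" (0 to 1); they miss things now and then, are a little off and sometimes report something else, mostly with a low value. They report only what shows in the picture. A call takes as long as a camera call.
- find_in(camera, target): "at" ([x, y, z] in m, in world coordinates, good to about 4 mm: the middle of the surface that is visible of it).
- trace(camera, target): "pixels" (384x512 bool, what is visible of it).
- place_of(camera, target): "at" ([x, y, z] in m, in world coordinates, good to about 4 mm: a listed point, or the origin of a listed thing).
The state is a dict: "time_s": time; "joint_positions": joint angles; "qvel": joint speeds; "tau": joint torques, N m; "position": TCP position; "tcp_rot": TCP orientation; "force": force on the tool from outside, world axes, zero at the start; "moment": the same for the moment, N m; "opening": opening from 0.0 (shut) to 1.0 (fully open); "grasp_force": force on a finger pad.
Only numpy, scipy, OpenCV 4.12 (cv2) and the standard library are available. Lean on these libraries where they do the work, as an engineer would, in place of code of your own. Each camera call takes 0.05 s, during which the arm holds its last target. There are 200 camera calls.

## Working session

There is one attempt and no reset: what is moved stays moved. The work goes in short steps, Python scripts to look and compute and a shell command to move; the robot and the scene stay as the last step left them, time stands still between calls to the robot, and variables do not carry over. Pictures are saved under pics/ and viewed, at most 10 in all, crops included, and the job is handed in when it is done.

```bash
mkdir -p pics; ls; python3 - <<'E'
from rig import *
import cv2,numpy as np
s=read_state(); print(s['position'],np.round(s['tcp_rot'],3).tolist(),s['opening'])
for c in ["scene","top"]:
    r=capture(c); cv2.imwrite(f"pics/{c}0.png",r["color"][:,:,::-1])
    print(c,np.round(r["R"],3).tolist(),r["t"],r["camera_matrix"].tolist())
    for n in ["stand","post_tip","sleeve","spare_sleeve","tier","bangle_a","bench_block","hammer","tool_cup","gift_box","stamp_block"]:
        print(n,[(np.round(d["at"],3).tolist(),round(d["conf"],2)) for d in place_of(c,n)[:3]])
a=[cv2.imread(f"pics/{c}0.png") for c in ["scene","top"]]
E
```

```text
pics
[ 0.17674894 -0.59877335  0.24027048] [[0.959, 0.283, -0.0], [0.283, -0.959, 0.002], [0.0, -0.002, -1.0]] 0.9997356902538429
scene [[0.321, 0.947, -0.002], [0.766, -0.261, -0.587], [-0.557, 0.187, -0.809]] [-0.18200855 -0.41192169  1.57763084] [[395.1580092688756, 0.0, 250.6924576053966], [0.0, 395.1580092688756, 187.9462323445672], [0.0, 0.0, 1.0]]
stand [([0.511, -0.018, 0.002], 0.57)]
post_tip [([0.505, -0.014, 0.108], 0.87)]
sleeve [([0.567, 0.317, 0.002], 0.72)]
spare_sleeve [([0.466, 0.285, -0.004], 0.63)]
tier [([0.485, -0.304, 0.001], 0.81)]
bangle_a [([0.57, -0.051, 0.007], 0.73), ([0.449, 0.016, 0.009], 0.66)]
bench_block [([0.732, -0.242, 0.0], 0.83)]
hammer [([0.764, 0.063, -0.002], 0.55)]
tool_cup [([0.724, 0.348, 0.004], 0.73)]
gift_box [([0.663, 0.265, -0.002], 0.64)]
stamp_block [([0.709, -0.404, 0.001], 0.58), ([0.568, 0.316, 0.001], 0.58)]
top [[-0.018, -0.999, -0.031], [-0.994, 0.021, -0.105], [0.105, 0.029, -0.994]] [0.00332126 0.61933697 0.83776103] [[348.32199067549976, 0.0, 252.81929851573946], [0.0, 348.32199067549976, 192.7392915296171], [0.0, 0.0, 1.0]]
stand [([0.51, -0.021, -0.002], 0.91)]
post_tip [([0.507, -0.014, 0.104], 0.85)]
sleeve [([0.565, 0.318, 0.002], 0.69)]
spare_sleeve [([0.459, 0.28, 0.001], 0.48)]
tier [([0.568, -0.052, 0.011], 0.74)]
bangle_a [([0.443, 0.015, 0.006], 0.74), ([0.567, -0.05, 0.011], 0.63)]
bench_block [([0.731, -0.242, -0.0], 0.68)]
hammer [([0.766, 0.057, -0.003], 0.72), ([0.465, 0.278, 0.004], 0.48), ([0.566, 0.32, 0.002], 0.32)]
tool_cup [([0.724, 0.354, -0.0], 0.66)]
gift_box [([0.662, 0.264, -0.004], 0.72)]
stamp_block [([0.71, -0.404, 0.001], 0.96)]
```

View pics/scene0.png

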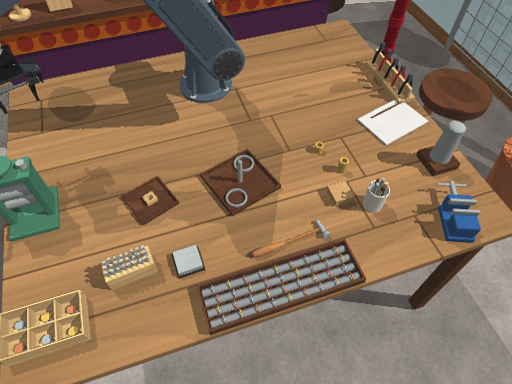

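View pics/top0.png

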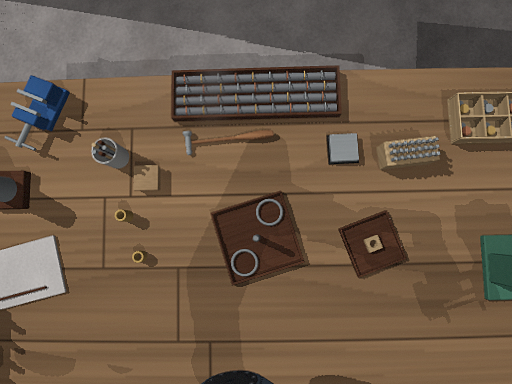

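The scene view shows the taller sleeve at (343,163) and the spare at (319,146). The stand is at (240,182), the tier at (150,199). Next I'll measure yaws and refine the positions.

```bash
cat > h.py <<'E'
from rig import *
import cv2,numpy as np
def plane(r,px,z):
    u=cv2.undistortPoints(np.float64(px).reshape(-1,1,2),r["camera_matrix"],np.array(r["distortion"])).reshape(-1,2)
    d=np.c_[u,np.ones(len(u))]@r["R"]; c=-r["R"].T@r["t"]
    return (c+d*((z-c[2])/d[:,2])[:,None])[:,:2]
def rect(r,m,z):
    c=max(cv2.findContours(m.astype(np.uint8),0,1)[0],key=cv2.contourArea)[:,0]
    (x,y),s,a=cv2.minAreaRect((plane(r,c,z)*1000).astype(np.float32))
    return round(x,1),round(y,1),np.round(s,1),round(a%90,1)
def proj(r,X):
    return cv2.projectPoints(np.float64(X).reshape(-1,1,3),cv2.Rodrigues(r["R"])[0],r["t"],r["camera_matrix"],np.array(r["distortion"]))[0].reshape(-1,2)
def delta(goal,yaw=None):
    """shift in current tool axes (mm) to reach goal (m) and turn needed (deg, about tool z) to put tool y at world yaw mod 180"""
    s=read_state(); R=np.array(s["tcp_rot"]); 
    o=np.round((R.T@(np.array(goal)-s["position"]))*1000,1)
    t=None
    if yaw is not None:
        cur=np.degrees(np.arctan2(R[1,1],R[0,1])); t=-((yaw-cur+90)%180-90)
    print("tool shift",o,"turn deg",t, "tilt",np.round(R[:,2],4),"open",round(s["opening"]*87,1),"F",np.round(s["force"],1),"q6",round(s["joint_positions"][5],1),"t",s["time_s"])
E
python3 - <<'E'
from h import *
for c in ["top","scene"]:
    r=capture(c)
    for n,z in [("stand",.018),("tier",.015),("sleeve",.05),("spare_sleeve",.03)]:
        for d in trace(c,n)[:2]:
            m=d["pixels"]; ys,xs=np.nonzero(m)
            print(c,n,round(d["conf"],2),m.sum(),(xs.mean().round(),ys.mean().round()),rect(r,m,z))
    print([(np.round(d["at"],4),d["conf"]) for d in place_of(c,"post_tip")])
delta([.56,.31,.2],None)
E
```

```text
top stand 0.67 5521 (np.float64(256.0), np.float64(238.0)) (509.7, -14.1, array([193. , 193.4]), 17.0)
top tier 0.9 2651 (np.float64(372.0), np.float64(243.0)) (488.6, -302.7, array([132.3, 131.1]), 20.2)
top sleeve 0.44 183 (np.float64(124.0), np.float64(215.0)) (567.6, 311.8, array([43.5, 27.2]), 89.0)
top sleeve 0.33 669 (np.float64(147.0), np.float64(177.0)) (662.6, 254.1, array([68. , 60.6]), 88.8)
top spare_sleeve 0.52 145 (np.float64(139.0), np.float64(256.0)) (465.5, 278.5, array([35.8, 27.2]), 89.4)
top spare_sleeve 0.16 668 (np.float64(147.0), np.float64(177.0)) (665.8, 260.0, array([72.7, 62. ]), 88.8)
[(array([ 0.5075, -0.0139,  0.1051]), 0.62), (array([ 0.7208,  0.3548, -0.0017]), 0.4)]
scene stand 0.95 2643 (np.float64(240.0), np.float64(182.0)) (508.9, -17.9, array([200.5, 195.8]), 15.8)
scene tier 0.74 1567 (np.float64(150.0), np.float64(199.0)) (486.5, -305.8, array([145.5, 133.8]), 19.8)
scene sleeve 0.5 132 (np.float64(342.0), np.float64(165.0)) (581.4, 305.6, array([28.9, 66.7]), 54.7)
scene spare_sleeve 0.55 102 (np.float64(318.0), np.float64(147.0)) (470.5, 275.8, array([32.7, 53.2]), 55.6)
[(array([ 0.5062, -0.0129,  0.1057]), 0.65), (array([ 7.086e-01, -4.016e-01, -5.000e-04]), 0.31)]
tool shift [ 624.8 -763.9   41.2] turn deg None tilt [-0. -0. -1.] open 86.8 F [-0.3  0.1  0.1] q6 -10.2 t 1.8
```

```bash
python3 -m jog '49 -30 0 0 0 0 87;49 -30 0 0 0 0 87;49 -30 0 0 0 0 87;49 -30 0 0 0 0 87;49 -30 0 0 0 0 87;49 -30 0 0 0 0 87;49 -30 0 0 0 0 87;25 -50 0 0 0 0 87;25 -50 0 0 0 0 87;25 -50 0 0 0 0 87;25 -50 0 0 0 0 87;25 -50 0 0 0 0 87'
python3 -m jog '25 -50 0 0 0 0 87;25 -50 0 0 0 0 87;25 -50 0 0 0 0 87;25 -50 0 0 0 0 87;25 -50 0 0 0 0 87;25 -50 0 0 0 0 87;0 0 0 0 0 0 87;0 0 0 0 0 0 87'
python3 - <<'E'
from h import *
r=capture("wrist"); cv2.imwrite("pics/w1.png",r["color"][:,:,::-1])
for n in ["sleeve","spare_sleeve"]:
    print(n,[(np.round(d["at"],4),round(d["conf"],2)) for d in place_of("wrist",n)])
    for d in trace("wrist",n)[:2]:
        ys,xs=np.nonzero(d["pixels"]); print(d["conf"],xs.mean(),ys.mean(),xs.min(),xs.max(),ys.min(),ys.max())
delta([.566,.317,.2])
E
```

```text
time_s: 3.3
position: [0.496, -0.0241, 0.2415]
tcp_rot: [[0.959, 0.283, 0.001], [0.283, -0.959, -0.0], [0.001, 0.001, -1.0]]
force: [0.5, 0.5, -0.3]
opening: 0.998
grasp_force: 0.0
time_s: 4.3
position: [0.5541, 0.3041, 0.2409]
tcp_rot: [[0.959, 0.284, -0.001], [0.284, -0.959, -0.001], [-0.001, 0.001, -1.0]]
force: [-0.2, -0.0, 0.4]
opening: 1.0
grasp_force: 0.0
sleeve [(array([ 0.5669,  0.3144, -0.0044]), 0.74), (array([0.657 , 0.2607, 0.0025]), 0.5)]
0.74 241.37101910828025 157.80891719745222 228 254 141 173
spare_sleeve [(array([0.4618, 0.2839, 0.0029]), 0.93)]
0.82 247.76022304832713 240.41449814126395 237 259 226 255
tool shift [ 14.8 -10.3  41.4] turn deg None tilt [-2.e-04 -2.e-04 -1.e+00] open 86.8 F [ 0.6 -0.8 -0.4] q6 92.2 t 4.55
```

View pics/w1.png

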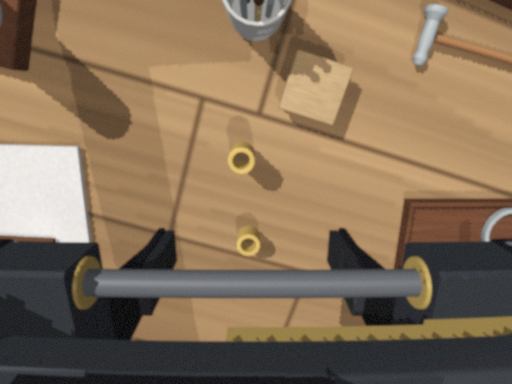

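The wrist view shows the tall sleeve at (241,158), the spare at (248,240), and the stand at lower right. I'll fit the sleeve silhouette over all three cameras.

```bash
cat >> h.py <<'E'
def fitcyl(cam,name,rad,z0,z1,guess):
    """xy of an upright cylinder whose projected hull best matches the mask (by box centre)"""
    from scipy.optimize import least_squares
    r=capture(cam); a=np.linspace(0,6.283,60); ds=trace(cam,name)
    best=None
    for d in ds:
        ys,xs=np.nonzero(d["pixels"]); 
        def box(p):
            X=[[p[0]+rad*np.cos(t),p[1]+rad*np.sin(t),z] for t in a for z in (z0,z1)]
            q=proj(r,X); return np.r_[q.min(0),q.max(0)]
        o=np.r_[xs.min()-.5,ys.min()-.5,xs.max()+.5,ys.max()+.5]
        s=least_squares(lambda p:box(p)-o,guess)
        if best is None or s.cost<best[1]: best=(np.round(s.x,4),s.cost,np.round(s.fun,1))
    return best
E
python3 - <<'E'
from h import *
for c in ["wrist","top","scene"]: print(c,fitcyl(c,"sleeve",.015,0,.05,[.566,.317]))
delta([.566,.317,.054])
E
```

```text
wrist (array([0.5661, 0.3203]), np.float64(0.14255303328564653), array([-0.4, -0.1,  0.4,  0.1]))
top None
scene (array([0.565 , 0.3202]), np.float64(0.11165551873504564), array([ 0. , -0.3, -0. ,  0.3]))
tool shift [ 14.5  -9.2 187.3] turn deg None tilt [ 1.e-04  0.e+00 -1.e+00] open 87.1 F [ 0.2 -0.3  0.3] q6 92.2 t 4.85
```

```bash
python3 -m jog '15 -12 0 0 0 0 60;0 0 45 0 0 0 60;0 0 45 0 0 0 60;0 0 45 0 0 0 60;0 0 35 0 0 0 60;0 0 17 0 0 0 60;0 0 0 0 0 0 60;0 0 0 0 0 0 60'
python3 -c "
from h import *
delta([.5655,.3202,.054])"
```

```text
time_s: 5.85
position: [0.5668, 0.3206, 0.0558]
tcp_rot: [[0.959, 0.283, 0.003], [0.283, -0.959, 0.001], [0.003, -0.0, -1.0]]
force: [0.6, -0.1, 0.5]
opening: 0.685
grasp_force: 0.0
tool shift [-1.4 -0.   1.8] turn deg None tilt [ 0.0029  0.0011 -1.    ] open 59.6 F [ 0.6 -0.1  0.5] q6 93.2 t 5.85
```

```bash
python3 -m jog '-1 0 1.5 0 0 0 60;0 0 0 0 0 0 20;0 0 0 0 0 0 20;0 0 0 0 0 0 20;0 0 0 0 0 0 20;0 0 0 0 0 0 20;0 0 -5 0 0 0 20;0 0 -25 0 0 0 20;0 0 -40 0 0 0 20;0 0 -40 0 0 0 20;0 0 -30 0 0 0 20;0 0 0 0 0 0 20'
python3 - <<'E'
from h import *
for c,n in [("top","post_tip"),("scene","post_tip")]:
    r=capture(c); print([(np.round(d["at"],4),round(d["conf"],2)) for d in place_of(c,n)]); print([d["pixels"].sum() for d in trace(c,n)],rect(r,trace(c,"stand")[0]["pixels"],.018))
delta([.507,-.014,.20],-73.6)
E
```

```text
time_s: 7.35
position: [0.5663, 0.3205, 0.1957]
tcp_rot: [[0.959, 0.283, 0.006], [0.283, -0.959, 0.002], [0.007, -0.0, -1.0]]
force: [-0.5, -0.3, -1.5]
opening: 0.333
grasp_force: 30.0
[(array([ 0.5084, -0.0121,  0.1041]), 0.68)]
[np.int64(5501)] (509.1, -13.9, array([191.4, 191.1]), 16.6)
[(array([ 0.5102, -0.0134,  0.1058]), 0.88)]
[np.int64(2778), np.int64(451)] (510.5, -18.1, array([200. , 194.1]), 16.2)
tool shift [-149.1  303.8   -8.3] turn deg 0.03152151082450416 tilt [-2.4e-03 -9.0e-04 -1.0e+00] open 29.2 F [ 0.1 -0.2 -0.5] q6 93.2 t 7.75
```

```bash
python3 -m jog '-32 51 0 0 0 0 20;-32 51 0 0 0 0 20;-32 51 0 0 0 0 20;-32 51 0 0 0 0 20;-32 51 0 0 0 0 20;-30 50 0 0 0 0 20;0 0 0 0 0 0 20;0 0 0 0 0 0 20'
python3 - <<'E'
from h import *
r=capture("wrist"); cv2.imwrite("pics/w2.png",r["color"][:,:,::-1])
print([(np.round(d["at"],4),round(d["conf"],2)) for d in place_of("wrist","post_tip")],proj(r,[.5085,-.0137,.108]))
print([(np.round(d["at"],4),round(d["conf"],2)) for d in place_of("wrist","sleeve")])
delta([.5085,-.0137,.19],-73.6)
E
```

```text
time_s: 8.75
position: [0.4688, -0.0265, 0.1926]
tcp_rot: [[0.96, 0.282, -0.0], [0.282, -0.96, 0.001], [0.0, -0.001, -1.0]]
force: [-0.2, -0.5, -1.0]
opening: 0.336
grasp_force: 30.0
[(array([ 0.5058, -0.0165,  0.1079]), 0.87)] [[251.59326017 153.39674274]]
[(array([ 0.4718, -0.032 ,  0.1353]), 0.72)]
tool shift [41.3  0.3  2.6] turn deg 0.16276905395558572 tilt [-2.e-04  3.e-04 -1.e+00] open 29.1 F [-0.6  0.2 -1.3] q6 56.7 t 8.9
```

View pics/w2.png

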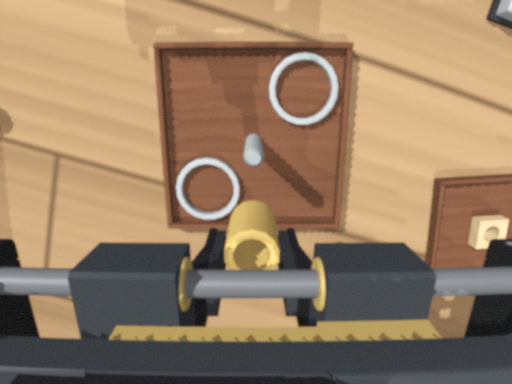

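The view shows the post from (253,135) to the tip at about (253,158), with the held sleeve at (252,235). I'll zoom in to locate the tip, with predicted points overlaid.

```bash
python3 - <<'E'
from h import *
r=capture("wrist"); im=r["color"][:,:,::-1]
crop=cv2.resize(im[120:280,200:310],None,fx=5,fy=5,interpolation=cv2.INTER_CUBIC)[:600*2]
crop=cv2.resize(im[120:270,205:305],None,fx=4,fy=4,interpolation=cv2.INTER_CUBIC).copy()
a=np.linspace(0,6.283,40)
def draw(c,rad,z,col):
    q=proj(r,np.c_[c[0]+rad*np.cos(a),c[1]+rad*np.sin(a),0*a+z]); cv2.polylines(crop,[np.int32((q-[204.5,119.5])*4)],True,col,1)
draw((.5085,-.0137),.005,.108,(0,255,0)); draw((.5085,-.0137),.008,.102,(0,0,255)); draw((.5085,-.0137),.008,.008,(255,0,0))
s=read_state(); p=s["position"]
for z,c in((p[2]-.054,(255,0,255)),(p[2]-.004,(255,255,0))): draw(p,.015,z,c)
cv2.imwrite("pics/c2.png",crop)
c=-r["R"].T@r["t"];print(c,p, plane(r,[[253,157]],.108))
E
```

```text
[ 0.54430781 -0.00148817  0.33555403] [ 0.46888058 -0.02513055  0.1926623 ] [[ 0.50632483 -0.0140222 ]]
```

View pics/c2.png

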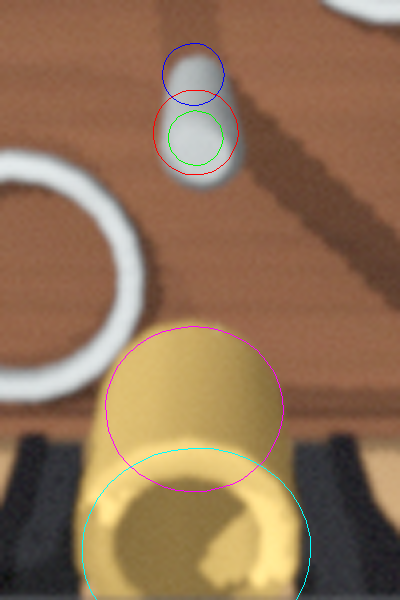

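```bash
python3 -m jog '20 1 0 0 0 0 20;19.5 0.7 0 0 0 0 20;0 0 0 0 0 0 20;0 0 10 0 0 0 20;0 0 10 0 0 0 20;0 0 0 0 0 0 20'
python3 - <<'E'
from h import *
r=capture("scene"); im=r["color"][:,:,::-1]
cv2.imwrite("pics/s3.png",cv2.resize(im[110:230,180:300],None,fx=5,fy=5,interpolation=cv2.INTER_CUBIC))
delta([.5085,-.0137,.062],-73.6)
E
```

```text
time_s: 9.7
position: [0.5055, -0.0167, 0.1715]
tcp_rot: [[0.959, 0.283, -0.003], [0.283, -0.959, 0.001], [-0.003, -0.002, -1.0]]
force: [-0.1, 0.0, -1.3]
opening: 0.332
grasp_force: 30.0
tool shift [  3.4  -2.3 110. ] turn deg 0.014821542342943417 tilt [-2.1e-03  5.0e-04 -1.0e+00] open 28.9 F [ 0.9 -0.8  0.1] q6 59.0 t 9.75
```

View pics/s3.png

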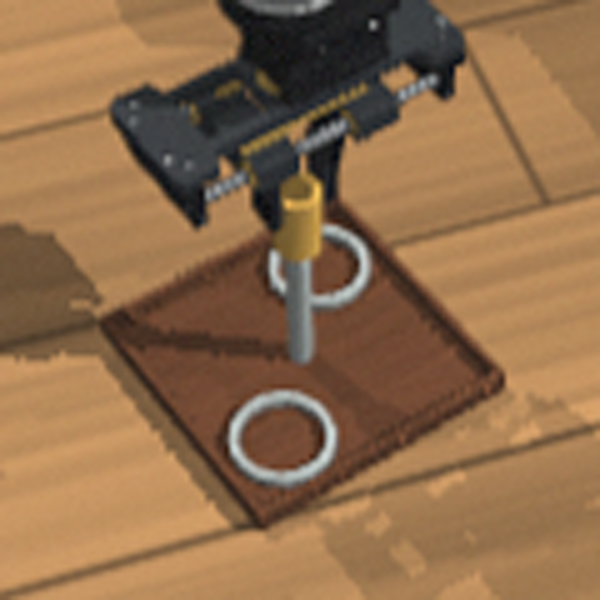

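The sleeve hangs directly in line over the post at (300,255) in the crop. I'll lower it gently.

```bash
python3 -m jog '0 -0.5 6 0 0 0 20;0 0 4 0 0 0 20;0 0 4 0 0 0 20;0 0 3 0 0 0 20;0 0 0 0 0 0 20'
python3 -c "
from h import *
for i in range(3): s=read_state(); print(np.round(s['force'],1),np.round(s['moment'],2),s['position'])"
```

```text
time_s: 10.38
position: [0.5067, -0.0164, 0.1555]
tcp_rot: [[0.959, 0.283, -0.001], [0.283, -0.959, 0.0], [-0.001, -0.0, -1.0]]
force: [-1.1, 0.4, -1.3]
opening: 0.331
grasp_force: 30.0
[-1.1  0.4 -1.3] [ 0.05  0.02 -0.05] [ 0.50668136 -0.01644767  0.15550558]
[-1.1  0.4 -1.3] [ 0.05  0.02 -0.05] [ 0.50668136 -0.01644767  0.15550558]
[-1.1  0.4 -1.3] [ 0.05  0.02 -0.05] [ 0.50668136 -0.01644767  0.15550558]
```

```bash
python3 -m jog '0 0 5 0 0 0 20;0 0 5 0 0 0 20;0 0 5 0 0 0 20;0 0 0 0 0 0 20;0 0 0 0 0 0 20'
```

```text
time_s: 11.0
position: [0.5064, -0.0164, 0.1404]
tcp_rot: [[0.959, 0.283, -0.001], [0.283, -0.959, 0.0], [-0.001, -0.001, -1.0]]
force: [-2.0, -0.1, -1.8]
opening: 0.333
grasp_force: 30.0
```

```bash
python3 -m jog '-1.2 0 3 0 0 0 20;0 0 8 0 0 0 20;0 0 8 0 0 0 20;0 0 0 0 0 0 20;0 0 0 0 0 0 20'
```

```text
time_s: 11.62
position: [0.506, -0.0168, 0.1216]
tcp_rot: [[0.959, 0.283, 0.0], [0.283, -0.959, 0.0], [0.0, -0.0, -1.0]]
force: [-0.5, 0.2, -0.9]
opening: 0.333
grasp_force: 30.0
```

```bash
python3 -m jog '0 0 10 0 0 0 20;0 0 10 0 0 0 20;0 0 10 0 0 0 20;0 0 10 0 0 0 20;0 0 10 0 0 0 20;0 0 5 0 0 0 20;0 0 0 0 0 0 20;0 0 0 0 0 0 20'
```

```text
time_s: 12.62
position: [0.5059, -0.0168, 0.0669]
tcp_rot: [[0.959, 0.283, 0.0], [0.283, -0.959, -0.0], [0.0, 0.0, -1.0]]
force: [0.6, -0.5, -2.1]
opening: 0.333
grasp_force: 30.0
```

```bash
python3 -m jog '0 0 3 0 0 0 20;0 0 0 0 0 0 20;0 0 0 0 0 0 50;0 0 0 0 0 0 50;0 0 0 0 0 0 50;0 0 -20 0 0 0 50;0 0 -40 0 0 0 50;0 0 -50 0 0 0 50;0 0 -30 0 0 0 50;0 0 0 0 0 0 50'
python3 - <<'E'
from h import *
r=capture("scene"); im=r["color"][:,:,::-1]
cv2.imwrite("pics/s4.png",cv2.resize(im[110:230,180:300],None,fx=4,fy=4,interpolation=cv2.INTER_CUBIC))
capture("scene")
print(fitcyl("scene","sleeve",.015,.008,.058,[.507,-.015]))
delta([.4875,-.304,.2],-70)
E
```

```text
time_s: 13.88
position: [0.5073, -0.0171, 0.2062]
tcp_rot: [[0.959, 0.283, 0.006], [0.283, -0.959, -0.002], [0.005, 0.003, -1.0]]
force: [-0.4, -0.7, -0.0]
opening: 0.575
grasp_force: 0.0
None
tool shift [-97.8 270.8   2.3] turn deg -3.5700417885822304 tilt [-3.e-03  8.e-04 -1.e+00] open 50.1 F [0.2 0.3 1. ] q6 59.0 t 14.075
```

View pics/s4.png

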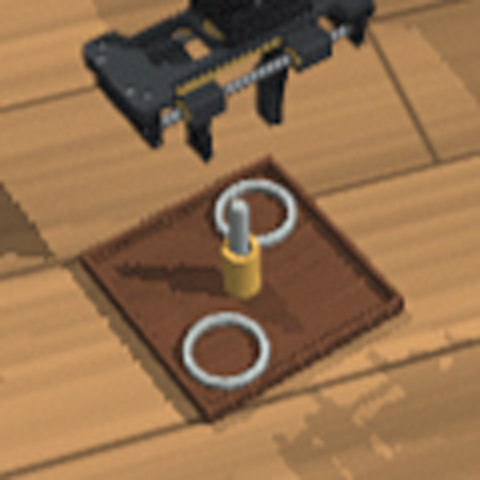

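The sleeve is home, with about 50 mm of post above it; bangles and stand are undisturbed. Now the tier.

```bash
python3 -m jog '-27 54 0 0 0 0 60;-27 54 0 0 0 0 60;-27 54 0 0 0 0 60;-27 54 0 0 0 0 60;-27 54 0 0 0 0 60;0 0 0 0 0 -0.06 60;0 0 0 0 0 0 60;0 0 0 0 0 0 60'
python3 - <<'E'
from h import *
for c in ["wrist","top","scene"]:
    r=capture(c); 
    for d in trace(c,"tier")[:1]: print(c,d["conf"],rect(r,d["pixels"],.015))
    for d in trace(c,"stand")[:1]: print(c,"stand",d["conf"],rect(r,d["pixels"],.018))
r=capture("wrist")
im=r["color"][:,:,::-1]; h=np.uint8((im[:,:,0]>110)&(im[:,:,2]>150)) 
im=im.copy(); a=np.linspace(0,6.283,40)
def sq(c,hw,z,yaw,col):
    t=np.radians(yaw)+np.pi/4+np.arange(4)*np.pi/2
    q=proj(r,np.c_[c[0]+hw*2**.5*np.cos(t),c[1]+hw*2**.5*np.sin(t),0*t+z]); cv2.polylines(im,[np.int32(q*8+4)],True,col,1,cv2.LINE_AA,3)
sq((.4875,-.304),.017,.02,20,(0,255,0)); sq((.4875,-.304),.065,.015,20,(0,255,0))
cv2.imwrite("pics/w5.png",cv2.resize(im[60:260,140:370],None,fx=3,fy=3,interpolation=cv2.INTER_CUBIC))
delta([.4875,-.304,.026],-70)
E
```

```text
time_s: 15.08
position: [0.4522, -0.3129, 0.2027]
tcp_rot: [[0.94, 0.34, -0.002], [0.34, -0.94, 0.002], [-0.001, -0.002, -1.0]]
force: [-0.3, -0.8, 0.6]
opening: 0.69
grasp_force: 0.0
wrist 0.78 (485.4, -305.8, array([128.9, 132. ]), 19.8)
wrist stand 0.84 (488.2, -73.7, array([123.4, 108. ]), 16.6)
top 0.85 (488.4, -303.4, array([132.2, 133. ]), 20.3)
top stand 0.67 (509.0, -15.4, array([195.9, 192.5]), 16.0)
scene 0.2 (507.1, -16.6, array([202.6, 200.4]), 16.9)
scene stand 0.88 (509.6, -18.9, array([203. , 197.4]), 16.5)
tool shift [ 36.    2.6 177.9] turn deg -0.1167440528620034 tilt [ 1.e-04 -1.e-04 -1.e+00] open 59.9 F [ 0.2 -0.6 -0.3] q6 23.8 t 15.575
```

View pics/w5.png

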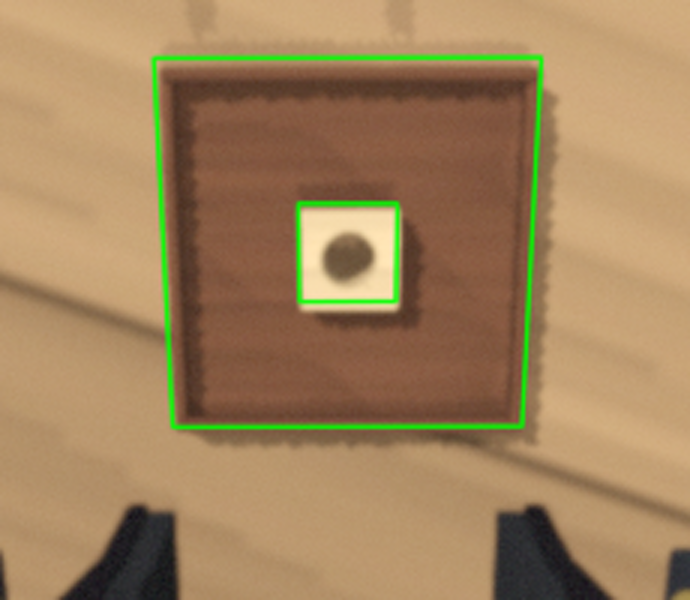

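The overlay fits the tier well; the hub at (348,257) in the crop sits about 1.5 mm nearer the robot than predicted. Descending.

```bash
python3 -m jog '34.5 2.6 0 0 0 0 60;0 0 45 0 0 0 60;0 0 45 0 0 0 60;0 0 45 0 0 0 60;0 0 30 0 0 0 60;0 0 8 0 0 0 60;0 0 0 0 0 0 60;0 0 0 0 0 0 60'
python3 -c "
from h import *
delta([.4862,-.304,.0270],-69.9)"
```

```text
time_s: 16.58
position: [0.4868, -0.3054, 0.0321]
tcp_rot: [[0.94, 0.34, 0.002], [0.34, -0.94, -0.002], [0.001, 0.003, -1.0]]
force: [0.2, -0.5, 0.2]
opening: 0.691
grasp_force: 0.0
tool shift [-0.1 -1.6  5.1] turn deg -0.22755526590871966 tilt [ 0.0021 -0.0019 -1.    ] open 60.1 F [ 0.2 -0.5  0.2] q6 26.9 t 16.575
```

```bash
python3 -m jog '0 0 4.5 0 0 0 60;0 0 0 0 0 0 60;0 0 0 0 0 0 25;0 0 0 0 0 0 25;0 0 0 0 0 0 25;0 0 0 0 0 0 25;0 0 0 0 0 0 25;0 0 -5 0 0 0 25;0 0 -10 0 0 0 25;0 0 0 0 0 0 25'
```

```text
time_s: 17.82
position: [0.4865, -0.3051, 0.0423]
tcp_rot: [[0.94, 0.34, 0.001], [0.34, -0.94, -0.001], [0.001, 0.002, -1.0]]
force: [0.2, -0.2, -2.2]
opening: 0.386
grasp_force: 30.0
```

```bash
python3 -m jog '0 0 -30 0 0 0 25;0 0 -40 0 0 0 25;0 0 -40 0 0 0 25;0 0 -30 0 0 0 25;0 0 0 0 0 0.063 25;0 0 0 0 0 0 25'
python3 -c "
from h import *
delta([.506,-.0168,.182],-73.5)"
```

```text
time_s: 18.58
position: [0.4858, -0.3045, 0.1817]
tcp_rot: [[0.96, 0.281, 0.0], [0.281, -0.96, -0.0], [0.0, 0.0, -1.0]]
force: [-1.1, 0.2, -0.9]
opening: 0.384
grasp_force: 30.0
tool shift [ 100.2 -270.4   -0.4] turn deg -0.1919128901209035 tilt [ 2.e-04 -2.e-04 -1.e+00] open 33.4 F [-1.1  0.2 -0.9] q6 30.5 t 18.575
```

```bash
python3 -m jog '18 -48 0 0 0 0 25;18 -48 0 0 0 0 25;18 -48 0 0 0 0 25;18 -48 0 0 0 0 25;18 -48 0 0 0 0 25;10 -30 0 0 0 0 25;0 0 0 0 0 0 25;0 0 0 0 0 0 25;0 0 0 0 0 0 25'
python3 - <<'E'
from h import *
delta([.506,-.0168,.182],-73.5)
capture("top");r=capture("top")
im=r["color"][:,:,::-1]; cv2.imwrite("pics/t6.png",cv2.resize(im[150:320,170:340],None,fx=3.5,fy=3.5,interpolation=cv2.INTER_CUBIC))
for n,z in (("tier",.17),("stand",.018)): print([(round(d["conf"],2),rect(r,d["pixels"],z)) for d in trace("top",n)[:2]])
delta([.506,-.0168,.182],-73.5)
E
```

```text
time_s: 19.7
position: [0.5064, -0.0186, 0.1811]
tcp_rot: [[0.96, 0.279, -0.0], [0.279, -0.96, -0.0], [-0.0, 0.0, -1.0]]
force: [-0.1, 1.0, -0.8]
opening: 0.381
grasp_force: 30.0
tool shift [ 0.1 -1.8 -0.9] turn deg -0.31299396952282166 tilt [-2.e-04 -2.e-04 -1.e+00] open 33.2 F [-0.1  1.  -0.8] q6 59.1 t 19.7
[(0.82, (565.4, -31.0, array([27. , 71.5]), 15.3))]
[(0.95, (599.6, -19.1, array([146.8,  50.3]), 86.4)), (0.18, (715.6, -407.5, array([ 75.7, 161.9]), 5.7))]
tool shift [ 0.  -1.6 -0.8] turn deg -0.31775429114932763 tilt [-0. -0. -1.] open 33.7 F [-0.4  0.4 -0.3] q6 59.1 t 19.9
```

```bash
python3 -m jog '0 -1.7 0 0 0 -0.005 25;0 0 15 0 0 0 25;0 0 15 0 0 0 25;0 0 8 0 0 0 25;0 0 4 0 0 0 25;0 0 4 0 0 0 25;0 0 4 0 0 0 25;0 0 0 0 0 0 25;0 0 0 0 0 0 25'
```

```text
time_s: 21.02
position: [0.5061, -0.0159, 0.1314]
tcp_rot: [[0.959, 0.285, 0.0], [0.285, -0.959, -0.0], [0.0, 0.0, -1.0]]
force: [-0.4, 0.7, -1.0]
opening: 0.391
grasp_force: 30.0
```

```bash
python3 -m jog '0 0.5 3 0 0 0 25;0 0 4 0 0 0 25;0 0 4 0 0 0 25;0 0 0 0 0 0 25;0 0 0 0 0 0 25'
```

```text
time_s: 21.65
position: [0.5061, -0.0163, 0.1202]
tcp_rot: [[0.959, 0.285, 0.0], [0.285, -0.959, -0.0], [0.0, 0.0, -1.0]]
force: [0.1, 0.6, -2.0]
opening: 0.391
grasp_force: 30.0
```

```bash
python3 -m jog '0 0 6 0 0 0 25;0 0 6 0 0 0 25;0 0 6 0 0 0 25;0 0 6 0 0 0 25;0 0 6 0 0 0 25;0 0 0 0 0 0 25;0 0 0 0 0 0 25'
```

```text
time_s: 22.52
position: [0.5061, -0.0164, 0.0902]
tcp_rot: [[0.959, 0.285, 0.0], [0.285, -0.959, -0.0], [0.0, 0.0, -1.0]]
force: [0.8, -1.1, -2.2]
opening: 0.385
grasp_force: 30.0
```

```bash
python3 -m jog '0 0 2.5 0 0 0 25;0 0 1.5 0 0 0 25;0 0 1 0 0 0 25;0 0 0 0 0 0 25;0 0 0 0 0 0 25'
```

```text
time_s: 23.15
position: [0.5061, -0.0163, 0.0852]
tcp_rot: [[0.959, 0.285, 0.0], [0.285, -0.959, -0.0], [0.0, 0.0, -1.0]]
force: [1.5, 0.1, -1.9]
opening: 0.389
grasp_force: 30.0
```

```bash
python3 -m jog '0 0 0.7 0 0 0 25;0 0 0 0 0 0 50;0 0 0 0 0 0 50;0 0 0 0 0 0 50;0 0 -20 0 0 0 50;0 0 -40 0 0 0 50;0 0 -50 0 0 0 50;-45 0 0 0 0 0 50;-45 0 0 0 0 0 50;0 0 0 0 0 0 50;0 0 0 0 0 0 50'
python3 - <<'E'
from h import *
for c in ["wrist","top","scene"]:
    r=capture(c)
    for n,z in (("tier",.073),("stand",.018)):
        print(c,n,[(round(d["conf"],2),rect(r,d["pixels"],z)) for d in trace(c,n)[:1]])
    if c!="top":
        im=r["color"][:,:,::-1]; im=im[20:300,100:400] if c=="wrist" else im[110:235,170:310]
        cv2.imwrite(f"pics/{c}7.png",cv2.resize(im,(390,364)))
cv2.imwrite("pics/m7.png",np.hstack([cv2.imread("pics/wrist7.png"),cv2.imread("pics/scene7.png")]))
delta([.506,-.0165,.1],-73.5)
E
```

```text
time_s: 24.52
position: [0.4206, -0.0423, 0.1949]
tcp_rot: [[0.959, 0.284, 0.002], [0.284, -0.959, -0.0], [0.002, 0.001, -1.0]]
force: [1.0, 0.7, -0.1]
opening: 0.573
grasp_force: 0.0
wrist tier []
wrist stand [(0.69, (499.3, -18.2, array([175.8, 190.4]), 16.5))]
top tier []
top stand [(0.64, (517.7, -12.2, array([176.1, 192.7]), 15.8))]
scene tier [(0.48, (727.9, -394.5, array([ 95.6, 132.5]), 4.8))]
scene stand [(0.76, (510.1, -17.6, array([203.4, 196.1]), 16.0))]
tool shift [89.7  0.2 94.4] turn deg 0.07052761462810508 tilt [-1.e-04  1.e-04 -1.e+00] open 49.9 F [0.4 0.3 0.3] q6 52.5 t 24.975
```

View pics/m7.png

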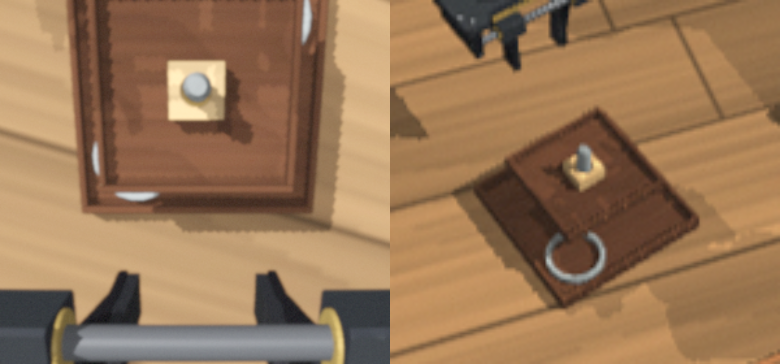

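Tier and sleeve are home, the tier looks squared, and the post is clear above the hub. Now I'll grip the post.

```bash
python3 -m jog '45 0 0 0 0 0 50;44.7 0.2 0 0 0 0 50;0 0 0 0 0 0 50;0 0 40 0 0 0 45;0 0 35 0 0 0 40;0 0 14 0 0 0 40;0 0 0 0 0 0 40;0 0 0 0 0 0 40'
python3 -c "
from h import *
delta([.506,-.0165,.101],-73.5)"
```

```text
time_s: 25.98
position: [0.5064, -0.0169, 0.1065]
tcp_rot: [[0.959, 0.285, 0.002], [0.285, -0.959, -0.0], [0.002, 0.001, -1.0]]
force: [0.1, -0.4, -0.6]
opening: 0.457
grasp_force: 0.0
tool shift [-0.3 -0.5  5.5] turn deg 0.044292019909462965 tilt [ 1.8e-03 -5.0e-04 -1.0e+00] open 39.7 F [ 0.1 -0.4 -0.6] q6 58.9 t 25.975
```

```bash
python3 -m jog '0 0 5.5 0 0 0 40;0 0 0 0 0 0 40;0 0 0 0 0 0 5;0 0 0 0 0 0 5;0 0 0 0 0 0 5;0 0 0 0 0 0 5;0 0 0 0 0 0 5;0 0 0 0 0 0 5'
python3 -m jog '0 0 -2 0 0 0 5;0 0 -4 0 0 0 5;0 0 -4 0 0 0 5;0 0 0 0 0 0 5;0 0 0 0 0 0 5'
```

```text
time_s: 26.98
position: [0.506, -0.0167, 0.1001]
tcp_rot: [[0.959, 0.285, 0.0], [0.285, -0.959, -0.0], [0.0, 0.0, -1.0]]
force: [-0.2, -1.6, 0.3]
opening: 0.172
grasp_force: 30.0
time_s: 27.6
position: [0.5057, -0.0166, 0.11]
tcp_rot: [[0.959, 0.285, -0.0], [0.285, -0.959, 0.0], [-0.0, -0.0, -1.0]]
force: [0.1, 0.0, -5.3]
opening: 0.177
grasp_force: 30.0
```

```bash
python3 -m jog '0 0 -6 0 0 0 5;0 0 -10 0 0 0 5;0 0 -14 0 0 0 5;0 0 -16 0 0 0 5;0 0 -16 0 0 0 5;0 0 -16 0 0 0 5;0 0 -14 0 0 0 5;0 0 -10 0 0 0 5;0 0 -6 0 0 0 5;0 0 -2 0 0 0 5;0 0 0 0 0 0 5;0 0 0 0 0 0 5'
python3 - <<'E'
from h import *
r=capture("scene"); im=r["color"][:,:,::-1]
im=cv2.resize(im[70:240,140:320],None,fx=4,fy=4,interpolation=cv2.INTER_CUBIC).copy()
s=read_state();p=s["position"]; zb=p[2]-.1
for hw,z,yaw,col in((.095,zb,16.4,(0,255,0)),(.095,zb+.018,16.4,(0,255,0)),(.065,zb+.073,16.4,(255,255,0))):
    t=np.radians(yaw)+np.pi/4+np.arange(4)*np.pi/2
    q=proj(r,np.c_[p[0]+hw*2**.5*np.cos(t),p[1]+hw*2**.5*np.sin(t),0*t+z]); cv2.polylines(im,[np.int32((q-[140,70])*4+2)],True,col,1,cv2.LINE_AA)
cv2.imwrite("pics/s8.png",cv2.resize(im,(635,600)))
delta([.506,-.0165,.22],-73.5)
E
```

```text
time_s: 29.1
position: [0.5054, -0.0165, 0.2195]
tcp_rot: [[0.959, 0.285, -0.001], [0.285, -0.959, 0.0], [-0.001, -0.001, -1.0]]
force: [0.1, -0.3, -5.5]
opening: 0.177
grasp_force: 30.0
tool shift [ 0.5  0.1 -0.4] turn deg 0.04513824365010066 tilt [-1.1e-03  3.0e-04 -1.0e+00] open 15.0 F [-0.1  0.7 -6.1] q6 58.9 t 29.15
```

View pics/s8.png

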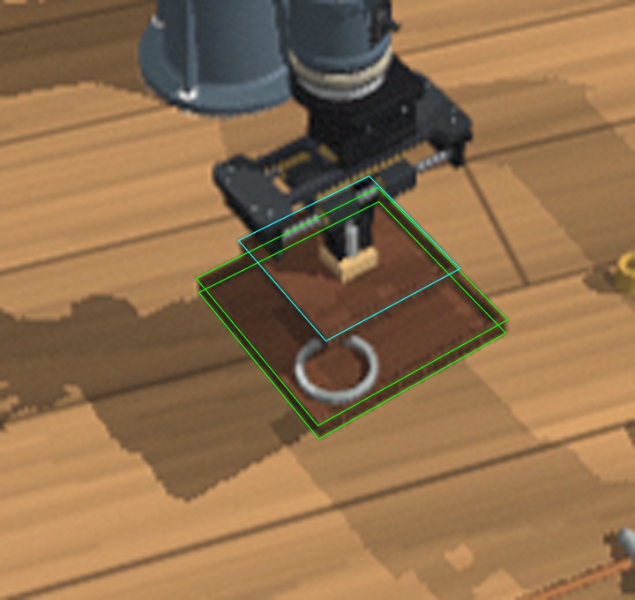

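The stand hangs level with its tray and tier matching the predicted outlines, underside at about 0.12 m. I'll let it settle briefly and hand in.

```bash
python3 -m jog '0 0 0 0 0 0 5;0 0 0 0 0 0 5;0 0 0 0 0 0 5;0 0 0 0 0 0 5' && python3 -c "
from rig import *
print(hand_in())"
```

```text
time_s: 29.65
position: [0.5058, -0.0166, 0.22]
tcp_rot: [[0.959, 0.285, -0.0], [0.285, -0.959, 0.0], [-0.0, -0.0, -1.0]]
force: [-0.7, 0.2, -6.6]
opening: 0.175
grasp_force: 30.0
the job is handed in; nothing more can be done
None
```

I handed the job in at 29.7 s. The taller sleeve and the tier are on the stand, with the tier squared to within about 1° by eye, and the arm is holding the stand level by its post about 12 cm above the bench. One bangle shows in the big tray in the last picture, the other is hidden behind the gripper, and `hand_in()` gave no verdict.

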